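# Load the density bath rack in reverse order

## Task

Move the four oil sample bottles from the sample carrier into the density bath's rack, one per place, in reverse order counted from the red tabs: the bottle nearest the carrier's red tab goes to the place farthest from the rack's red tab, the next one to the next place, and so on, so that the bottle farthest from the carrier's red tab ends nearest the rack's red tab. Keep the glass bottles upright, set them gently down onto the floor of their places, and let go of them all.

Things in the scene. Friction and masses are not known exactly. Their poses are not given: they have to be found in the camera images.
- carrier: Sample carrier where the bottles start: fixed aluminium plate 230 x 62 x 8 mm on the bench, carrying the four coloured cups in a row. A red tab (24 x 62 mm, 34 mm high) stands at one end. Origin: centre of the underside, on the bench; x along the row TOWARDS the red tab, z up. Cup centres at x = -84, -28, 28, 84 mm, y = 0.
- bath_rack: Density bath rack, empty: fixed tray 230 x 62 mm, 32 mm high, grey floor, cream walls, four square places in a row; red tab (24 x 62 mm, 34 mm high) at one end. Origin: centre of the underside, on the bench; x along the row TOWARDS the red tab, z up. Places at x = -84, -28, 28, 84 mm, y = 0, each 50 x 50 mm inside, floor 10 mm above the origin; walls 6 mm thick, 22 mm above that floor.
- bottle_white: Loose upright amber glass sample bottle with a white screw cap, about 0.08 to 0.17 kg: body 34 mm in diameter and 58 mm high, then a neck, then the cap (30 mm in diameter, from 68 to 85 mm high). Origin: centre of its underside, z up. Best gripped round the upper half of the body, 40 to 55 mm above the origin. Starts in the white cup.
- bottle_yellow: Loose upright amber glass sample bottle with a yellow screw cap, about 0.08 to 0.17 kg: body 34 mm in diameter and 58 mm high, then a neck, then the cap (30 mm in diameter, from 68 to 85 mm high). Origin: centre of its underside, z up. Best gripped round the upper half of the body, 40 to 55 mm above the origin. Starts in the yellow cup.
- bottle_green: Loose upright amber glass sample bottle with a green screw cap, about 0.08 to 0.17 kg: body 34 mm in diameter and 58 mm high, then a neck, then the cap (30 mm in diameter, from 68 to 85 mm high). Origin: centre of its underside, z up. Best gripped round the upper half of the body, 40 to 55 mm above the origin. Starts in the green cup.
- bottle_blue: Loose upright amber glass sample bottle with a blue screw cap, about 0.08 to 0.17 kg: body 34 mm in diameter and 58 mm high, then a neck, then the cap (30 mm in diameter, from 68 to 85 mm high). Origin: centre of its underside, z up. Best gripped round the upper half of the body, 40 to 55 mm above the origin. Starts in the blue cup.
- cup_white: Fixed white plastic cup on the carrier, a square open-topped box 54 x 60 mm (54 along the row) and 24 mm high, 50 x 50 mm inside, floor 2 mm, in which the white-capped bottle starts. Origin: centre of its underside, on top of the carrier's plate; x axis parallel to the carrier's.
- cup_yellow: Fixed yellow plastic cup on the carrier, a square open-topped box 54 x 60 mm (54 along the row) and 24 mm high, 50 x 50 mm inside, floor 2 mm, in which the yellow-capped bottle starts. Origin: centre of its underside, on top of the carrier's plate; x axis parallel to the carrier's.
- cup_green: Fixed green plastic cup on the carrier, a square open-topped box 54 x 60 mm (54 along the row) and 24 mm high, 50 x 50 mm inside, floor 2 mm, in which the green-capped bottle starts. Origin: centre of its underside, on top of the carrier's plate; x axis parallel to the carrier's.
- cup_blue: Fixed blue plastic cup on the carrier, a square open-topped box 54 x 60 mm (54 along the row) and 24 mm high, 50 x 50 mm inside, floor 2 mm, in which the blue-capped bottle starts. Origin: centre of its underside, on top of the carrier's plate; x axis parallel to the carrier's.
Not all that is in view belongs to the job. Leave any turquoise look-alike of the bottle_blue alone.

How it is judged:
By the outcome, as a careful person would: the job done as asked, in the order asked, and still so for the second after the job is handed in, with the robot touching nothing.
It also fails if it takes over 128 s, if anything falls off the work surface, if the arm or the gripper's body presses on something with over 40 N, if the wrist force passes 120 N, or if a joint passes its speed limit or range.

## Robot

A 6-joint arm with a two-finger parallel gripper is mounted at the origin on the work surface. World frame = base frame: x ahead of the robot, y to its left, z up, the work surface at z = 0. Lengths are in m, angles in rad, forces in N, time in s.
With the tool pointing down it reaches from about 0.325 to 0.925 m from the base axis. Payload 3.1 kg.
Tool frame: the origin (TCP) lies midway between the tips of the shut fingers; the grasp point (between the pads) lies 19 mm behind it; z points along the fingers, y is the line along which they close (so a half turn about z gives the same grasp; the last joint's range is limited). The gripper opens to 85 mm and grips with 20 to 120 N. Pads are 22 mm wide; open, the fingers measure 114 mm over their backs; the gripper's body (76 mm by 85 mm) begins 54 mm behind the grasp point. The pads swing forward as they close: fully open they stand 13 mm farther back than shut.
Start: joints at [1.184, 0.217, 1.613, -0, 1.311, -0.112], TCP at [0.17, 0.602, 0.209] pointing down, gripper open.
Joint ranges: [-2.75, 2.75], [-0.78, 2.1], [0.31, 2.55], [-1.13, 4.27], [0.13, 2.63], [-2.58, 2.58]. Speed limits (rad/s): [2.79, 2.79, 3.14, 3.14, 3.14, 3.14].

## Interface

Orientations are given as a unit quaternion [x, y, z, w].
In Python, from bench import status, imaging, r, finder gives the robot as it stands.
- The arm moves only by the tool play_rows, never from a script. Its argument "series" is a list of rows, each a list of 2 entries, a list of its own where there are three numbers: the shift along the world's x, y, z in cm, then the turn, a rotation vector about the world's x, y, z in rad. In form: [[[dx, dy, dz], [wx, wy, wz]], ...]. A call has 1 to 12 rows; each row shifts and turns the commanded pose from where the row before left it; what a row does not reach is not made up. A row lasts 1/8 s, in which the tool goes at most 62.5 mm and 10.7 degrees, less where a joint would pass 70% of its speed; a pose out of reach is approached as far as the arm can. A call with a gripper value outside its range is refused whole. "claw" is the gripper command: -1 is shut, 1 is fully open, values between are in proportion, set as the call begins (left out, the last holds). The fingers move at their own pace and stop on an object; "force" is the grip in N (left out, the last holds). Time passes only in rows, so rows that do not move let the fingers close. It gives the time, the measured TCP pose, the force, the opening and the grip force at its end, in the units of the state.
- status.get_obs(): the state, without advancing time (a new reading comes with each control period).
- imaging.snapshot(name): name is "scene" or "top"; returns (picture, depth): 420x560x3 uint8, blue, green, red; 420x560 float32, m along the optical axis (not along the pixel's ray), 0 where there is no reading.
- imaging.calibration(name): a dict with "fx", "fy", "cx", "cy" (pixels), "k1" (the pictures are not rectified: a ray, as slopes to the right and down, at radius r is drawn at 1 + k1 r^2 times it, then the intrinsics apply), "R" (3x3) and "t" (3): a world point X has camera coordinates R X + t. Camera axes: x right, y down, z forward; pixel columns grow to the right and rows downward; lengths in m; the calibration is good to about 2 mm. A picture is of the moment at which its call begins. calibration takes no time and is no camera call.
- r.sign_off(): hands the job in; it is judged then, once.
Trained networks look in the newest picture that a camera, given by its name, has taken for a name from the list of things; names that differ only in an ending like _2 or _b are one class to them, and where a whole thing is asked for, a point or a joint stands for the part that bears it (a point fixed in the world has none). Each returns a list of dicts, best first, with "score" (0 to 1); they miss things now and then, are a little off and sometimes report something else, mostly with a low value. They report only what shows in the picture. A call takes as long as a camera call. They do not tell look-alikes from the thing itself.
- finder.trace(target, camera): "region" (420x560 bool, what is visible of it) and "bbox" ([left, top, right, bottom] in pixels, round what is visible of it).
- finder.landmark_of(target, camera): "uv" ([column, row] in pixels: a listed point, or the origin of a listed thing).
The state is a dict: "clock": time; "joint_positions": joint angles; "joint_velocities": joint speeds; "joint_efforts": joint torques, N m; "tcp_pos": TCP position; "tcp_rot": TCP orientation; "contact_force": force on the tool from outside, world axes, zero at the start; "wrist_torque": the same for the moment, N m; "opening": finger opening in m; "finger_force": force on a finger pad.
Only numpy, scipy, OpenCV 4.12 (cv2) and the standard library are available. Lean on these libraries where they do the work, as an engineer would, in place of code of your own. Each camera call takes 0.05 s, during which the arm holds its last target. There are 200 camera calls.

## Working session

There is one attempt and no reset: what is moved stays moved. The work goes in short steps, Python scripts to look and compute and a tool call to move; the robot and the scene stay as the last step left them, time stands still between calls to the robot, and variables do not carry over. Pictures are saved under pics/ and viewed, at most 14 in all, crops included, and the job is handed in when it is done.

Besides the shell and the picture viewer there is one more tool, called after "Emit:" in YAML: its name, and indented under it one key for each argument. play_rows: Moves the arm, as the interface text tells. Its arguments: {"type":"object","properties":{"series":{"type":"array"},"claw":{"type":"number"},"force":{"type":"number"}},"required":["series"]}

```bash
mkdir -p pics
cat > h.py <<'E'
import numpy as np, cv2
from bench import status, imaging, r, finder
def px2w(name,u,v,z=None,d=None):
    c=imaging.calibration(name); R=np.array(c["R"]);t=np.array(c["t"])
    K=np.array([[c["fx"],0,c["cx"]],[0,c["fy"],c["cy"]],[0,0,1.]])
    p=cv2.undistortPoints(np.array([[[u,v]]],float),K,np.array([c["k1"],0,0,0.]))[0,0]
    ray=np.array([p[0],p[1],1.]); o=-R.T@t; w=R.T@ray
    s=d if d is not None else (z-o[2])/w[2]
    return o+s*w
E
python3 - <<'E'
from h import *
for n in("top","scene"):
    p,d=imaging.snapshot(n); cv2.imwrite(f"pics/{n}0.png",p); np.save(f"{n}0.npy",d)
    for t in ("carrier","bath_rack","bottle_white","bottle_yellow","bottle_green","bottle_blue"):
        for q in finder.trace(t,n)[:3]:
            m=q["region"]; vs,us=np.nonzero(m); print(n,t,round(q["score"],2),q["bbox"],int(us.mean()),int(vs.mean()))
print(status.get_obs())
E
```

```text
top carrier 0.65 [103.7, 177.5, 194.7, 206.4] 115 195
top bath_rack 0.87 [355.1, 165.2, 478.0, 224.8] 415 195
top bottle_white 0.92 [167.4, 154.5, 189.2, 179.1] 178 167
top bottle_yellow 0.83 [192.5, 145.7, 212.0, 175.2] 203 159
top bottle_green 0.64 [352.0, 165.6, 476.4, 225.7] 415 195
top bottle_green 0.58 [136.3, 165.2, 163.9, 189.6] 149 175
top bottle_blue 0.96 [110.7, 170.8, 139.1, 194.9] 124 183
top bottle_blue 0.6 [97.0, 228.1, 127.5, 250.3] 111 238
scene carrier 0.72 [323.0, 276.6, 447.4, 312.8] 407 299
scene bath_rack 0.74 [118.0, 192.3, 219.4, 221.8] 171 208
scene bottle_yellow 0.76 [331.6, 264.3, 351.9, 301.3] 338 282
scene bottle_yellow 0.23 [404.4, 281.9, 432.5, 310.1] 416 298
scene bottle_green 0.96 [383.6, 273.7, 406.1, 299.2] 394 285
scene bottle_blue 0.91 [408.3, 272.2, 434.3, 301.7] 420 286
scene bottle_blue 0.85 [426.0, 232.7, 447.8, 268.7] 436 249
{'clock': 0.7, 'joint_positions': array([ 1.18379844e+00,  2.16861702e-01,  1.61333185e+00, -8.74053889e-06,
        1.31130469e+00, -1.12187452e-01]), 'joint_velocities': array([ 0.00066812,  0.000478  , -0.00052332,  0.00162893,  0.00176073,
       -0.00184586]), 'joint_efforts': array([ 5.52302918e-04, -3.96731901e+01, -3.04164970e+01, -1.34322945e-04,
        5.77171195e-04, -2.29239203e-05]), 'tcp_pos': array([0.16959501, 0.60160052, 0.2092597 ]), 'tcp_rot': array([1.36972142e-01, 9.90574899e-01, 4.46999542e-05, 1.57534619e-05]), 'contact_force': array([0.11751354, 0.24311198, 0.05783095]), 'wrist_torque': array([ 0.00083739,  0.00333104, -0.01441189]), 'finger_force': 0.0, 'opening': 0.08536189365959826}
```

View pics/top0.png

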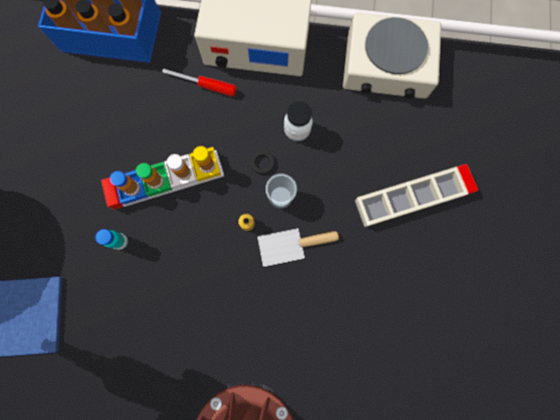

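View pics/scene0.png

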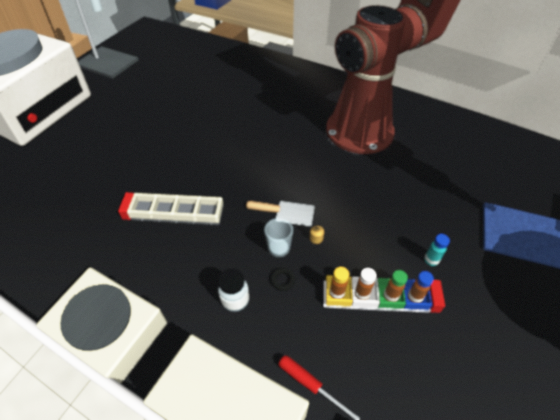

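The top view shows the carrier's red tab at (110,190), followed by blue (119,179), green (146,171), white (178,162) and yellow (204,154). The rack's red tab is at (467,180). Things that could be mistaken for the blue bottle are the real one in the blue cup (119,179), the turquoise look-alike (111,238) and the blue crate (100,30). I choose the one in the blue cup.

```bash
cat > meas.py <<'E'
from h import *
def cloud(n,box,d):
    c=imaging.calibration(n); R=np.array(c["R"]);t=np.array(c["t"])
    u0,v0,u1,v1=box; V,U=np.mgrid[v0:v1,u0:u1]; D=d[v0:v1,u0:u1]
    K=np.array([[c["fx"],0,c["cx"]],[0,c["fy"],c["cy"]],[0,0,1.]])
    p=cv2.undistortPoints(np.stack([U,V],-1).reshape(-1,1,2).astype(float),K,np.array([c["k1"],0,0,0.]))[:,0]
    P=np.c_[p,np.ones(len(p))]*D.reshape(-1,1)
    return (P-t)@R, D.reshape(-1)>0   # R^T(P-t)
E
python3 - <<'E'
from meas import *
for n,boxes in {"top":{"rack":(350,158,485,232),"carr":(98,140,228,212)},"scene":{"rack":(112,185,228,228),"carr":(318,260,450,318)}}.items():
    d=np.load(n+"0.npy"); img=cv2.imread(f"pics/{n}0.png")
    print(n,"cam",-np.array(imaging.calibration(n)["R"]).T@imaging.calibration(n)["t"])
    for k,b in boxes.items():
        X,ok=cloud(n,b,d); col=img[b[1]:b[3],b[0]:b[2]].reshape(-1,3)
        hsv=cv2.cvtColor(col[None],cv2.COLOR_BGR2HSV)[0].astype(int)
        z=X[:,2]; print(k,"bench z",np.median(z[ok&(z<.006)]))
        red=ok&((hsv[:,0]<6)|(hsv[:,0]>174))&(hsv[:,1]>150)&(z>.025)&(z<.045)
        print(" red c",X[red].mean(0),red.sum())
        obj=ok&(z>.02)&(z<.045)
        rc=cv2.minAreaRect((X[obj,:2]*1000).astype(np.float32)); print(" rect",rc)
        if k=="carr":
            for cn,(h0,h1) in dict(blue=(100,125),green=(50,85),yellow=(20,34)).items():
                m=ok&(hsv[:,0]>=h0)&(hsv[:,0]<=h1)&(hsv[:,1]>110)&(z>.088)&(z<.105)
                print(" ",cn,m.sum(),X[m].mean(0),np.median(z[m]),(X[m].min(0)+X[m].max(0))/2,np.ptp(X[m],0))
            m=ok&(hsv[:,1]<60)&(z>.088)&(z<.105); print("  white",m.sum(),X[m].mean(0),(X[m].min(0)+X[m].max(0))/2)
    p,_=imaging.snapshot(n)
    for t in ("carrier","bath_rack","bottle_blue","bottle_green","bottle_white","bottle_yellow"):
        for q in finder.landmark_of(t,n)[:2]: print("  lm",t,round(q["score"],2),px2w(n,*q["uv"],z=0.0 if t in("carrier","bath_rack") else .01).round(4))
E
python3 -c "
import cv2;a=cv2.imread('pics/top0.png');cv2.imwrite('pics/c.png',cv2.resize(a[135:260,90:230],None,fx=5,fy=4.8)[:600,:800])"
```

```text
top cam [ 0.30020734 -0.02291002  0.83120707]
rack bench z 0.0002545454785879173
 red c [ 0.58340071 -0.40612547  0.03417795] 284
 rect ((535.7951049804688, -300.899658203125), (62.916412353515625, 256.6032409667969), 24.76253318786621)
carr bench z -0.00022622659828200299
 red c [0.45027614 0.35585148 0.03335876] 295
 rect ((502.16351318359375, 255.30734252929688), (62.210044860839844, 249.01177978515625), 25.697851181030273)
  blue 177 [0.47065975 0.31774427 0.09418879] 0.09444481336438548 [0.47108944 0.31865668 0.09283335] [0.02829741 0.02857629 0.00965361]
  green 175 [0.493659   0.27049532 0.09439885] 0.09456351271220344 [0.49378827 0.27104356 0.09322469] [0.02864683 0.02814733 0.009254  ]
  yellow 167 [0.54398451 0.16350472 0.09454991] 0.09457957012651172 [0.54447425 0.16435295 0.0940294 ] [0.02852385 0.02948106 0.00866524]
  white 175 [0.51986678 0.21269855 0.0942901 ] [0.52029122 0.21310729 0.09274839]
  lm carrier 0.68 [0.5165 0.2417 0.    ]
  lm bath_rack 0.81 [ 0.5281 -0.2807  0.    ]
  lm bottle_blue 0.69 [0.4735 0.3236 0.01  ]
  lm bottle_green 0.63 [0.4884 0.2651 0.01  
[... 720 characters left out ...]
72019  0.27195155 0.09405327] 0.09425404525482112 [0.49550009 0.27205298 0.09280888] [0.03024224 0.02998298 0.00847142]
  yellow 167 [0.54684778 0.16422457 0.09457888] 0.0947149611546701 [0.54543918 0.16395987 0.09371207] [0.03062927 0.02863645 0.01005625]
  white 170 [0.52325799 0.21402821 0.09436922] [0.52199126 0.21335801 0.09270843]
  lm carrier 0.68 [0.5031 0.24   0.    ]
  lm bath_rack 0.73 [ 0.5284 -0.2827  0.    ]
  lm bottle_blue 0.94 [0.4692 0.3271 0.01  ]
  lm bottle_blue 0.72 [0.3586 0.3314 0.01  ]
  lm bottle_green 0.94 [0.4974 0.2711 0.01  ]
  lm bottle_white 0.87 [0.5189 0.2114 0.01  ]
  lm bottle_white 0.24 [0.5099 0.2383 0.01  ]
  lm bottle_yellow 0.65 [0.5442 0.1676 0.01  ]
```

View pics/c.png

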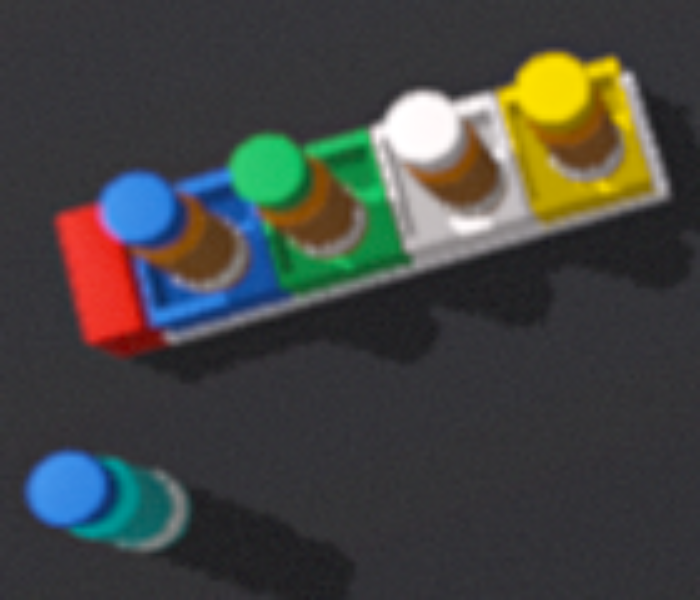

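The crop confirms the blue-capped bottle stands in the blue cup next to the red tab, and the turquoise one stands alone outside the carrier. Both cameras agree on poses and heights (caps about 94.5 mm, tab 34 mm). Moving above blue.

Emit:
play_rows:
  series:
    - [[3,-2.8,0],[0,0,-0.086]]
    - [[3,-2.8,0],[0,0,-0.086]]
    - [[3,-2.8,0],[0,0,-0.086]]
    - [[3,-2.8,0],[0,0,-0.086]]
    - [[3,-2.8,0],[0,0,-0.086]]
    - [[3,-2.8,0],[0,0,-0.086]]
    - [[3,-2.8,0],[0,0,-0.086]]
    - [[3,-2.8,0],[0,0,-0.086]]
    - [[3,-2.8,0],[0,0,-0.086]]
    - [[3.2,-3,0],[0,0,-0.086]]
    - [[0,0,0],[0,0,0]]
    - [[0,0,0],[0,0,0]]
  claw: 1
  force: 40

```text
clock: 2.9
tcp_pos: [0.4713, 0.3197, 0.2091]
tcp_rot: [0.537, 0.843, -0.0, -0.0]
contact_force: [-0.4, 0.9, -0.4]
opening: 0.0851
finger_force: 0.0
```

Emit:
play_rows:
  series:
    - [[0,0,-3],[0,0,0]]
    - [[0,0,-3],[0,0,0]]
    - [[0,0,-3],[0,0,0]]
    - [[0,0,-3],[0,0,0]]
    - [[0,0,-2],[0,0,0]]
    - [[0,0,-1.5],[0,0,0]]
    - [[0,0,-1.2],[0,0,0]]
    - [[0,0,0],[0,0,0]]
    - [[0,0,0],[0,0,0]]

```text
clock: 4.03
tcp_pos: [0.4724, 0.3199, 0.043]
tcp_rot: [0.537, 0.843, 0.001, 0.0]
contact_force: [0.6, 0.7, -0.0]
opening: 0.0856
finger_force: 0.0
```

Emit:
play_rows:
  series:
    - [[0,0,0],[0,0,0]]
    - [[0,0,0],[0,0,0]]
    - [[0,0,0],[0,0,0]]
    - [[0,0,0],[0,0,0]]
    - [[0,0,0],[0,0,0]]
    - [[0,0,0],[0,0,0]]
    - [[0,0,0],[0,0,0]]
    - [[0,0,0],[0,0,0]]
  claw: -1
  force: 40

```text
clock: 5.03
tcp_pos: [0.4721, 0.3198, 0.0429]
tcp_rot: [0.537, 0.843, 0.0, 0.0]
contact_force: [-0.2, -0.8, 5.7]
opening: 0.03
finger_force: 39.7
```

Run:
```python
from h import *
p,d=imaging.snapshot("scene"); cv2.imwrite("pics/g1.png",cv2.resize(p[190:320,310:470],None,fx=5,fy=4.6))
```

```text
(no output)
```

View pics/g1.png

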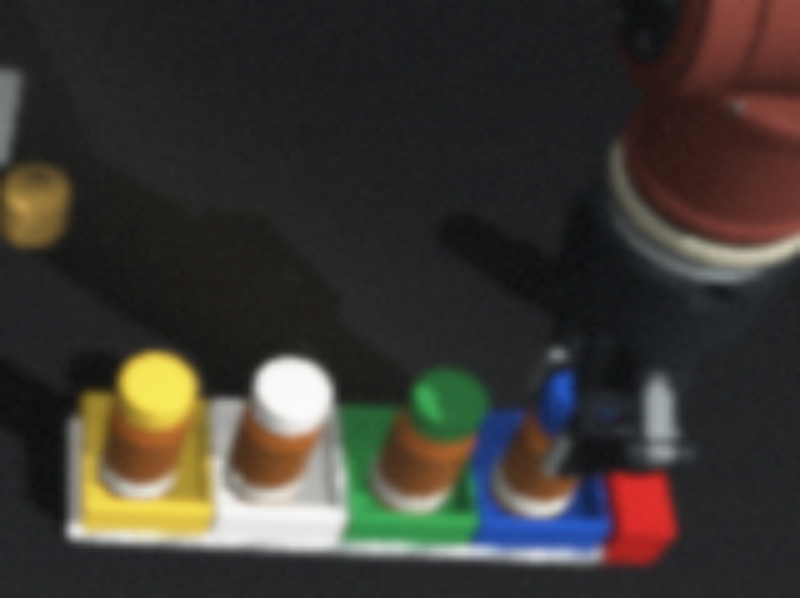

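The fingers seem to sit at the bottle's shoulder, and an opening of 30 mm is less than the 34 mm body. I'll regrip slightly lower to make sure I hold the body.

Emit:
play_rows:
  series:
    - [[0,0,0],[0,0,0]]
    - [[0,0,0],[0,0,0]]
    - [[0,0,0],[0,0,0]]
    - [[0,0,-0.4],[0,0,0]]
    - [[0,0,-0.4],[0,0,0]]
    - [[0,0,0],[0,0,0]]
  claw: 0

```text
clock: 5.82
tcp_pos: [0.471, 0.3193, 0.0335]
tcp_rot: [0.537, 0.843, -0.001, -0.0]
contact_force: [0.3, -0.3, 0.0]
opening: 0.0427
finger_force: 0.0
```

Emit:
play_rows:
  series:
    - [[0,0,0],[0,0,0]]
    - [[0,0,0],[0,0,0]]
    - [[0,0,0],[0,0,0]]
    - [[0,0,0],[0,0,0]]
    - [[0,0,0],[0,0,0]]
    - [[0,0,0],[0,0,0]]
  claw: -1

```text
clock: 6.58
tcp_pos: [0.4716, 0.3196, 0.0343]
tcp_rot: [0.537, 0.843, 0.0, 0.0]
contact_force: [0.3, 0.7, -1.4]
opening: 0.0322
finger_force: 39.7
```

Emit:
play_rows:
  series:
    - [[0,0,1],[0,0,0]]
    - [[0,0,2],[0,0,0]]
    - [[0,0,3],[0,0,0]]
    - [[0,0,3],[0,0,0]]
    - [[0,0,3],[0,0,0]]
    - [[0,0,3],[0,0,0]]
    - [[0,0,2],[0,0,0]]
    - [[0,0,0],[0,0,0]]
    - [[0,0,0],[0,0,0]]

```text
clock: 7.7
tcp_pos: [0.4708, 0.3192, 0.2031]
tcp_rot: [0.537, 0.843, -0.001, -0.0]
contact_force: [-1.1, -0.9, -1.6]
opening: 0.0322
finger_force: 39.8
```

Emit:
play_rows:
  series:
    - [[0,-2,0],[0,0,0]]
    - [[0.2,-4,0],[0,0,0]]
    - [[0.2,-5,0],[0,0,0]]
    - [[0.2,-6,0],[0,0,0]]
    - [[0.3,-6,0],[0,0,0]]
    - [[0.3,-6,0],[0,0,0]]
    - [[0.3,-6,0],[0,0,0]]
    - [[0.3,-6,0],[0,0,0]]
    - [[0.2,-5,0],[0,0,0]]
    - [[0.2,-4,0],[0,0,0]]
    - [[0.2,-2.3,0],[0,0,0]]
    - [[0,-1,0],[0,0,0]]

```text
clock: 9.2
tcp_pos: [0.4948, -0.2142, 0.2033]
tcp_rot: [0.538, 0.843, 0.0, -0.001]
contact_force: [0.1, 0.9, -1.3]
opening: 0.0321
finger_force: 39.9
```

Emit:
play_rows:
  series:
    - [[0,0,0],[0,0,0]]
    - [[0,0,0],[0,0,0]]
    - [[0,0,0],[0,0,0]]

```text
clock: 9.57
tcp_pos: [0.4957, -0.2123, 0.2042]
tcp_rot: [0.537, 0.844, 0.0, -0.0]
contact_force: [-0.1, -0.1, -1.4]
opening: 0.0321
finger_force: 39.9
```

Run:
```python
from h import *
p,d=imaging.snapshot("scene"); cv2.imwrite("pics/g2.png",cv2.resize(p[100:240,90:270],None,fx=4.4,fy=4.2))
```

```text
(no output)
```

View pics/g2.png

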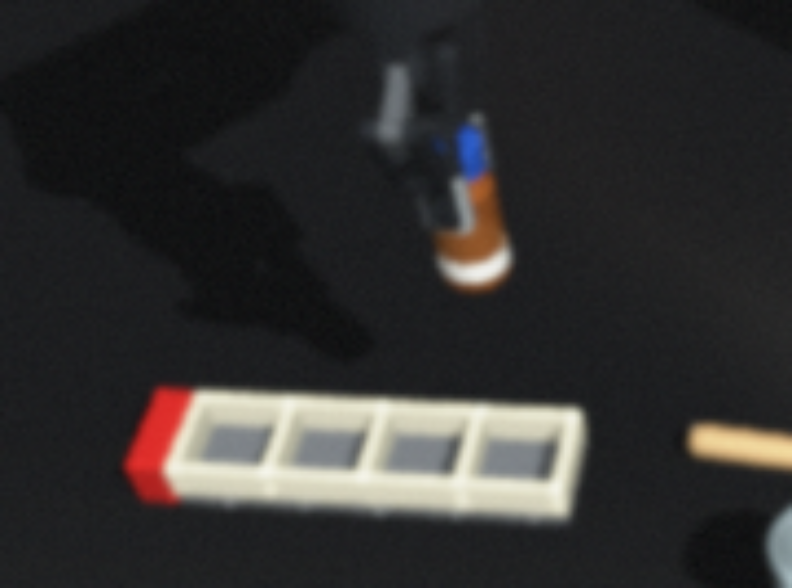

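The bottle hangs upright between the fingers at crop (475,200), and the rack is empty. Lowering into the far place.

Emit:
play_rows:
  series:
    - [[0,-0.1,-2],[0,0,0]]
    - [[0,0,-3],[0,0,0]]
    - [[0,0,-3],[0,0,0]]
    - [[0,0,-3],[0,0,0]]
    - [[0,0,-2.5],[0,0,0]]
    - [[0,0,-1.2],[0,0,0]]
    - [[0,0,-0.8],[0,0,0]]
    - [[0,0,-0.5],[0,0,0]]
    - [[0,0,-0.4],[0,0,0]]
    - [[0,0,-0.2],[0,0,0]]
    - [[0,0,-0.2],[0,0,0]]
    - [[0,0,0],[0,0,0]]

```text
clock: 11.12
tcp_pos: [0.4956, -0.2144, 0.0362]
tcp_rot: [0.537, 0.843, 0.0, -0.0]
contact_force: [0.1, -0.2, -1.1]
opening: 0.032
finger_force: 39.8
```

Emit:
play_rows:
  series:
    - [[0,0,-0.1],[0,0,0]]
    - [[0,0,-0.1],[0,0,0]]
    - [[0,0,0],[0,0,0]]

```text
clock: 11.5
tcp_pos: [0.4956, -0.2145, 0.0343]
tcp_rot: [0.537, 0.843, -0.0, 0.0]
contact_force: [-0.4, 0.7, -1.6]
opening: 0.032
finger_force: 39.9
```

Emit:
play_rows:
  series:
    - [[0,0,-0.1],[0,0,0]]
    - [[0,0,0],[0,0,0]]

```text
clock: 11.75
tcp_pos: [0.496, -0.2148, 0.0341]
tcp_rot: [0.537, 0.843, -0.0, 0.0]
contact_force: [-1.2, 1.4, 5.3]
opening: 0.032
finger_force: 40.4
```

Emit:
play_rows:
  series:
    - [[0,0,0],[0,0,0]]
    - [[0,0,0],[0,0,0]]
    - [[0,0,0],[0,0,0]]
    - [[0,0,1],[0,0,0]]
    - [[0,0,2],[0,0,0]]
    - [[0,0,3],[0,0,0]]
    - [[0,0,4],[0,0,0]]
    - [[0,0,4],[0,0,0]]
    - [[0,0,2],[0,0,0]]
    - [[0,0,0],[0,0,0]]
  claw: 0.5

```text
clock: 13.0
tcp_pos: [0.4972, -0.2154, 0.1963]
tcp_rot: [0.537, 0.843, 0.0, 0.003]
contact_force: [0.6, -0.4, 0.3]
opening: 0.0641
finger_force: 0.0
```

Emit:
play_rows:
  series:
    - [[0,2,0],[0,0,0]]
    - [[0,4,0],[0,0,0]]
    - [[0,5,0],[0,0,0]]
    - [[0,6,0],[0,0,0]]
    - [[0,6,0],[0,0,0]]
    - [[0,6,0],[0,0,0]]
    - [[0,6,0],[0,0,0]]
    - [[0,5,0],[0,0,0]]
    - [[0,4,0],[0,0,0]]
    - [[0,3,0],[0,0,0]]
    - [[-0.1,1.6,0],[0,0,0]]
    - [[0,0,0],[0,0,0]]

```text
clock: 14.5
tcp_pos: [0.4932, 0.2721, 0.1919]
tcp_rot: [0.537, 0.844, -0.001, -0.001]
contact_force: [0.1, -0.5, 0.3]
opening: 0.0642
finger_force: 0.0
```

Run:
```python
from h import *
print(status.get_obs()["tcp_pos"])
p,d=imaging.snapshot("scene"); cv2.imwrite("pics/g3.png",p)
```

```text
[0.49318946 0.27210705 0.19189732]
```

View pics/g3.png

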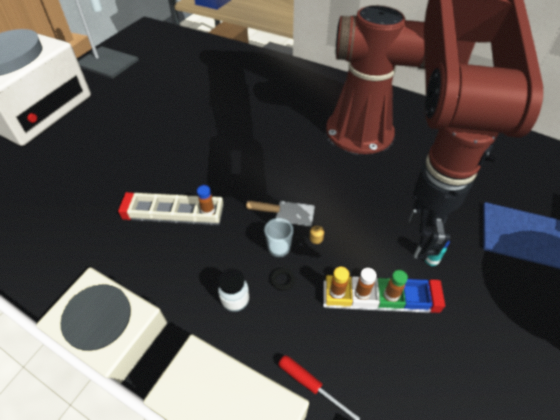

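Blue stands upright in the right-hand place at (205,200), and the gripper is free. Green is next.

Emit:
play_rows:
  series:
    - [[0.1,0,-2],[0,0,0]]
    - [[0,0,-3],[0,0,0]]
    - [[0,0,-3],[0,0,0]]
    - [[0,0,-3],[0,0,0]]
    - [[0,0,-2],[0,0,0]]
    - [[0,0,-1.5],[0,0,0]]
    - [[0,0,-0.8],[0,0,0]]
    - [[0,0,-0.5],[0,0,0]]
    - [[0,0,0],[0,0,0]]

```text
clock: 15.68
tcp_pos: [0.4959, 0.2718, 0.0355]
tcp_rot: [0.537, 0.843, 0.0, 0.0]
contact_force: [-0.1, 1.2, -0.2]
opening: 0.0639
finger_force: 0.0
```

Emit:
play_rows:
  series:
    - [[0,0,0],[0,0,0]]
    - [[0,0,0],[0,0,0]]
    - [[0,0,0],[0,0,0]]
    - [[0,0,0],[0,0,0]]
    - [[0,0,0],[0,0,0]]
    - [[0,0,0],[0,0,0]]
  claw: -1

```text
clock: 16.42
tcp_pos: [0.4962, 0.2719, 0.0362]
tcp_rot: [0.537, 0.843, 0.001, 0.0]
contact_force: [-2.1, -0.6, 5.3]
opening: 0.032
finger_force: 39.6
```

Emit:
play_rows:
  series:
    - [[0,0,1],[0,0,0]]
    - [[0,0,2],[0,0,0]]
    - [[0,0,3],[0,0,0]]
    - [[0,0,3],[0,0,0]]
    - [[0,0,3],[0,0,0]]
    - [[0,0,3],[0,0,0]]
    - [[0,0,2],[0,0,0]]
    - [[0,0,0],[0,0,0]]

```text
clock: 17.42
tcp_pos: [0.497, 0.2721, 0.2078]
tcp_rot: [0.537, 0.843, 0.002, 0.001]
contact_force: [-0.1, -0.3, -1.8]
opening: 0.032
finger_force: 39.9
```

Emit:
play_rows:
  series:
    - [[0,-2,0],[0,0,0]]
    - [[0.2,-4,0],[0,0,0]]
    - [[0.2,-5,0],[0,0,0]]
    - [[0.2,-6,0],[0,0,0]]
    - [[0.3,-6,0],[0,0,0]]
    - [[0.3,-6,0],[0,0,0]]
    - [[0.3,-6,0],[0,0,0]]
    - [[0.3,-6,0],[0,0,0]]
    - [[0.2,-5,0],[0,0,0]]
    - [[0.2,-4,0],[0,0,0]]
    - [[0.1,-2.6,0],[0,0,0]]
    - [[0,-1,0],[0,0,0]]

```text
clock: 18.92
tcp_pos: [0.5166, -0.2659, 0.2031]
tcp_rot: [0.539, 0.843, -0.0, -0.002]
contact_force: [-0.1, 0.9, -1.5]
opening: 0.0316
finger_force: 39.9
```

Emit:
play_rows:
  series:
    - [[0,0,0],[0,0,0]]
    - [[0,0,0],[0,0,0]]
    - [[0,0,0],[0,0,0]]

```text
clock: 19.3
tcp_pos: [0.5186, -0.2633, 0.2052]
tcp_rot: [0.537, 0.844, 0.0, -0.0]
contact_force: [-0.2, 0.3, -1.8]
opening: 0.0318
finger_force: 39.9
```

Emit:
play_rows:
  series:
    - [[0,-0.1,-2],[0,0,0]]
    - [[0,0,-3],[0,0,0]]
    - [[0,0,-3],[0,0,0]]
    - [[0,0,-3],[0,0,0]]
    - [[0,0,-2.5],[0,0,0]]
    - [[0,0,-1.2],[0,0,0]]
    - [[0,0,-0.8],[0,0,0]]
    - [[0,0,-0.5],[0,0,0]]
    - [[0,0,-0.4],[0,0,0]]
    - [[0,0,-0.2],[0,0,0]]
    - [[0,0,-0.2],[0,0,0]]
    - [[0,0,0],[0,0,0]]

```text
clock: 20.8
tcp_pos: [0.5186, -0.2655, 0.0373]
tcp_rot: [0.537, 0.843, -0.0, 0.0]
contact_force: [-0.9, 0.5, -1.2]
opening: 0.0319
finger_force: 39.9
```

Emit:
play_rows:
  series:
    - [[0,0,-0.1],[0,0,0]]
    - [[0,0,0],[0,0,0]]

```text
clock: 21.05
tcp_pos: [0.5187, -0.2655, 0.0364]
tcp_rot: [0.537, 0.843, -0.0, 0.0]
contact_force: [0.4, -0.1, -0.9]
opening: 0.0314
finger_force: 39.9
```

Emit:
play_rows:
  series:
    - [[0,0,-0.1],[0,0,0]]
    - [[0,0,0],[0,0,0]]

```text
clock: 21.3
tcp_pos: [0.519, -0.2659, 0.0363]
tcp_rot: [0.537, 0.843, -0.0, 0.0]
contact_force: [-1.7, 0.8, 5.6]
opening: 0.0321
finger_force: 40.4
```

Emit:
play_rows:
  series:
    - [[0,0,0],[0,0,0]]
    - [[0,0,0],[0,0,0]]
    - [[0,0,0],[0,0,0]]
    - [[0,0,1],[0,0,0]]
    - [[0,0,2],[0,0,0]]
    - [[0,0,3],[0,0,0]]
    - [[0,0,4],[0,0,0]]
    - [[0,0,4],[0,0,0]]
    - [[0,0,2],[0,0,0]]
    - [[0,0,0],[0,0,0]]
  claw: 0.5

```text
clock: 22.55
tcp_pos: [0.5199, -0.2663, 0.1979]
tcp_rot: [0.537, 0.843, -0.0, 0.003]
contact_force: [0.1, -0.3, 0.2]
opening: 0.0641
finger_force: 0.0
```

Emit:
play_rows:
  series:
    - [[0,2,0],[0,0,0]]
    - [[0,4,0],[0,0,0]]
    - [[0,5,0],[0,0,0]]
    - [[0,6,0],[0,0,0]]
    - [[0,6,0],[0,0,0]]
    - [[0,6,0],[0,0,0]]
    - [[0,6,0],[0,0,0]]
    - [[0,5,0],[0,0,0]]
    - [[0,4,0],[0,0,0]]
    - [[0.1,2.8,0],[0,0,0]]
    - [[0.1,1,0],[0,0,0]]
    - [[0,0,0],[0,0,0]]

```text
clock: 24.05
tcp_pos: [0.5192, 0.2127, 0.1936]
tcp_rot: [0.537, 0.844, -0.001, -0.001]
contact_force: [-0.4, -1.8, 1.4]
opening: 0.0639
finger_force: 0.0
```

Emit:
play_rows:
  series:
    - [[0,0,-2],[0,0,0]]
    - [[0,0,-3],[0,0,0]]
    - [[0,0,-2],[0,0,0]]
    - [[0,0,0],[0,0,0]]
    - [[0,0,0],[0,0,0]]

```text
clock: 24.68
tcp_pos: [0.5208, 0.2119, 0.1252]
tcp_rot: [0.538, 0.843, -0.0, 0.0]
contact_force: [0.0, -0.6, -0.5]
opening: 0.0642
finger_force: 0.0
```

Emit:
play_rows:
  series:
    - [[0,0.1,-3],[0,0,0]]
    - [[0,0,-2.5],[0,0,0]]
    - [[0,0,-2],[0,0,0]]
    - [[0,0,-1],[0,0,0]]
    - [[0,0,-0.5],[0,0,0]]
    - [[0,0,0],[0,0,0]]

```text
clock: 25.42
tcp_pos: [0.521, 0.2137, 0.0355]
tcp_rot: [0.537, 0.843, 0.0, 0.0]
contact_force: [-0.0, 0.0, 0.4]
opening: 0.0639
finger_force: 0.0
```

Emit:
play_rows:
  series:
    - [[0,0,0],[0,0,0]]
    - [[0,0,0],[0,0,0]]
    - [[0,0,0],[0,0,0]]
    - [[0,0,0],[0,0,0]]
    - [[0,0,0],[0,0,0]]
    - [[0,0,0],[0,0,0]]
  claw: -1

```text
clock: 26.18
tcp_pos: [0.5215, 0.2139, 0.0362]
tcp_rot: [0.537, 0.843, 0.001, 0.001]
contact_force: [0.0, 0.7, 5.2]
opening: 0.0321
finger_force: 39.6
```

Emit:
play_rows:
  series:
    - [[0,0,1],[0,0,0]]
    - [[0,0,2],[0,0,0]]
    - [[0,0,3],[0,0,0]]
    - [[0,0,3],[0,0,0]]
    - [[0,0,3],[0,0,0]]
    - [[0,0,3],[0,0,0]]
    - [[0,0,2],[0,0,0]]
    - [[0,0,0],[0,0,0]]
    - [[0,0,0],[0,0,0]]

```text
clock: 27.3
tcp_pos: [0.5196, 0.2133, 0.2039]
tcp_rot: [0.537, 0.843, -0.001, -0.001]
contact_force: [0.9, 0.4, -1.1]
opening: 0.032
finger_force: 40.0
```

Emit:
play_rows:
  series:
    - [[0,-2,0],[0,0,0]]
    - [[0.2,-4,0],[0,0,0]]
    - [[0.2,-5,0],[0,0,0]]
    - [[0.2,-6,0],[0,0,0]]
    - [[0.3,-6,0],[0,0,0]]
    - [[0.3,-6,0],[0,0,0]]
    - [[0.3,-6,0],[0,0,0]]
    - [[0.3,-6,0],[0,0,0]]
    - [[0.2,-5,0],[0,0,0]]
    - [[0.2,-4,0],[0,0,0]]
    - [[0,-2,0],[0,0,0]]
    - [[0,-0.9,0],[0,0,0]]

```text
clock: 28.8
tcp_pos: [0.5415, -0.3161, 0.2042]
tcp_rot: [0.538, 0.843, 0.0, -0.001]
contact_force: [0.6, 0.2, -1.1]
opening: 0.0318
finger_force: 40.0
```

Emit:
play_rows:
  series:
    - [[0,0,0],[0,0,0]]
    - [[0,0,0],[0,0,0]]
    - [[0,0,0],[0,0,0]]

```text
clock: 29.18
tcp_pos: [0.5428, -0.3142, 0.2054]
tcp_rot: [0.537, 0.844, 0.0, -0.0]
contact_force: [0.6, 0.7, -1.4]
opening: 0.0317
finger_force: 40.0
```

Emit:
play_rows:
  series:
    - [[0,0,-2],[0,0,0]]
    - [[0,0,-3],[0,0,0]]
    - [[0,0,-3],[0,0,0]]
    - [[0,0,-3],[0,0,0]]
    - [[0,0,-2.5],[0,0,0]]
    - [[0,0,-1.2],[0,0,0]]
    - [[0,0,-0.8],[0,0,0]]
    - [[0,0,-0.5],[0,0,0]]
    - [[0,0,-0.4],[0,0,0]]
    - [[0,0,-0.2],[0,0,0]]
    - [[0,0,-0.2],[0,0,0]]
    - [[0,0,0],[0,0,0]]

```text
clock: 30.68
tcp_pos: [0.5426, -0.3154, 0.0373]
tcp_rot: [0.537, 0.843, -0.0, 0.0]
contact_force: [-0.3, 0.3, -1.0]
opening: 0.0321
finger_force: 39.9
```

Emit:
play_rows:
  series:
    - [[0,0,-0.1],[0,0,0]]
    - [[0,0,0],[0,0,0]]

```text
clock: 30.92
tcp_pos: [0.5428, -0.3155, 0.0364]
tcp_rot: [0.537, 0.843, 0.0, 0.0]
contact_force: [-0.2, 0.1, -0.2]
opening: 0.0319
finger_force: 40.0
```

Emit:
play_rows:
  series:
    - [[0,0,-0.1],[0,0,0]]
    - [[0,0,0],[0,0,0]]

```text
clock: 31.18
tcp_pos: [0.543, -0.3159, 0.0363]
tcp_rot: [0.537, 0.843, -0.0, 0.0]
contact_force: [-2.0, 0.5, 5.0]
opening: 0.032
finger_force: 40.6
```

Emit:
play_rows:
  series:
    - [[0,0,0],[0,0,0]]
    - [[0,0,0],[0,0,0]]
    - [[0,0,0],[0,0,0]]
    - [[0,0,1],[0,0,0]]
    - [[0,0,2],[0,0,0]]
    - [[0,0,3],[0,0,0]]
    - [[0,0,4],[0,0,0]]
    - [[0,0,4],[0,0,0]]
    - [[0,0,2],[0,0,0]]
    - [[0,0,0],[0,0,0]]
  claw: 0.5

```text
clock: 32.42
tcp_pos: [0.5439, -0.3164, 0.1981]
tcp_rot: [0.537, 0.843, -0.0, 0.003]
contact_force: [-0.3, 0.4, -1.3]
opening: 0.0642
finger_force: 0.0
```

Emit:
play_rows:
  series:
    - [[0,2,0],[0,0,0]]
    - [[0,4,0],[0,0,0]]
    - [[0,5,0],[0,0,0]]
    - [[0,6,0],[0,0,0]]
    - [[0,6,0],[0,0,0]]
    - [[0,6,0],[0,0,0]]
    - [[0,6,0],[0,0,0]]
    - [[0,5,0],[0,0,0]]
    - [[0,4,0],[0,0,0]]
    - [[0.1,2.9,0],[0,0,0]]
    - [[0.1,1,0],[0,0,0]]
    - [[0,0,0],[0,0,0]]

```text
clock: 33.92
tcp_pos: [0.5433, 0.1639, 0.1936]
tcp_rot: [0.537, 0.844, -0.001, -0.001]
contact_force: [-0.7, -0.2, 0.1]
opening: 0.0642
finger_force: 0.0
```

Emit:
play_rows:
  series:
    - [[0,0,-2],[0,0,0]]
    - [[0,0,-3],[0,0,0]]
    - [[0,0,-2],[0,0,0]]
    - [[0,0,0],[0,0,0]]
    - [[0,0,0],[0,0,0]]

```text
clock: 34.55
tcp_pos: [0.5452, 0.1633, 0.1257]
tcp_rot: [0.538, 0.843, 0.0, 0.0]
contact_force: [-0.3, 0.0, 0.2]
opening: 0.0639
finger_force: 0.0
```

Emit:
play_rows:
  series:
    - [[0,0,-3],[0,0,0]]
    - [[0,0,-2.5],[0,0,0]]
    - [[0,0,-2],[0,0,0]]
    - [[0,0,-1],[0,0,0]]
    - [[0,0,-0.5],[0,0,0]]
    - [[0,0,0],[0,0,0]]

```text
clock: 35.3
tcp_pos: [0.5449, 0.1636, 0.0355]
tcp_rot: [0.537, 0.843, 0.0, 0.0]
contact_force: [-0.4, -0.3, -0.7]
opening: 0.0641
finger_force: 0.0
```

Emit:
play_rows:
  series:
    - [[0,0,0],[0,0,0]]
    - [[0,0,0],[0,0,0]]
    - [[0,0,0],[0,0,0]]
    - [[0,0,0],[0,0,0]]
    - [[0,0,0],[0,0,0]]
    - [[0,0,0],[0,0,0]]
  claw: -1

```text
clock: 36.05
tcp_pos: [0.5456, 0.1637, 0.0362]
tcp_rot: [0.537, 0.843, 0.001, 0.001]
contact_force: [0.4, 0.2, 5.4]
opening: 0.0319
finger_force: 39.7
```

Emit:
play_rows:
  series:
    - [[0,0,1],[0,0,0]]
    - [[0,0,2],[0,0,0]]
    - [[0,0,3],[0,0,0]]
    - [[0,0,3],[0,0,0]]
    - [[0,0,3],[0,0,0]]
    - [[0,0,3],[0,0,0]]
    - [[0,0,2],[0,0,0]]
    - [[0,0,0],[0,0,0]]
    - [[0,0,0],[0,0,0]]

```text
clock: 37.17
tcp_pos: [0.5436, 0.1634, 0.2039]
tcp_rot: [0.537, 0.843, -0.001, -0.001]
contact_force: [0.5, -0.4, -2.3]
opening: 0.0315
finger_force: 40.0
```

Emit:
play_rows:
  series:
    - [[0,-2,0],[0,0,0]]
    - [[0.2,-4,0],[0,0,0]]
    - [[0.2,-5,0],[0,0,0]]
    - [[0.2,-6,0],[0,0,0]]
    - [[0.3,-6,0],[0,0,0]]
    - [[0.3,-6,0],[0,0,0]]
    - [[0.3,-6,0],[0,0,0]]
    - [[0.3,-6,0],[0,0,0]]
    - [[0.2,-5,0],[0,0,0]]
    - [[0.2,-4,0],[0,0,0]]
    - [[0,-2,0],[0,0,0]]
    - [[0,-0.9,0],[0,0,0]]

```text
clock: 38.67
tcp_pos: [0.5655, -0.3661, 0.204]
tcp_rot: [0.538, 0.843, 0.0, -0.001]
contact_force: [-0.4, 1.0, -2.4]
opening: 0.0319
finger_force: 39.9
```

Emit:
play_rows:
  series:
    - [[0,0,0],[0,0,0]]
    - [[0,0,0],[0,0,0]]
    - [[0,0,0],[0,0,0]]

```text
clock: 39.05
tcp_pos: [0.5669, -0.3642, 0.2054]
tcp_rot: [0.537, 0.844, 0.0, -0.0]
contact_force: [0.1, 0.4, -1.4]
opening: 0.0319
finger_force: 39.9
```

Emit:
play_rows:
  series:
    - [[0,0,-2],[0,0,0]]
    - [[0,0,-3],[0,0,0]]
    - [[0,0,-3],[0,0,0]]
    - [[0,0,-3],[0,0,0]]
    - [[0,0,-2.5],[0,0,0]]
    - [[0,0,-1.2],[0,0,0]]
    - [[0,0,-0.8],[0,0,0]]
    - [[0,0,-0.5],[0,0,0]]
    - [[0,0,-0.4],[0,0,0]]
    - [[0,0,-0.2],[0,0,0]]
    - [[0,0,-0.2],[0,0,0]]
    - [[0,0,0],[0,0,0]]

```text
clock: 40.55
tcp_pos: [0.5666, -0.3654, 0.0373]
tcp_rot: [0.537, 0.843, -0.0, 0.0]
contact_force: [0.3, -0.1, -1.4]
opening: 0.0319
finger_force: 39.9
```

Emit:
play_rows:
  series:
    - [[0,0,-0.1],[0,0,0]]
    - [[0,0,0],[0,0,0]]

```text
clock: 40.8
tcp_pos: [0.5668, -0.3656, 0.0364]
tcp_rot: [0.537, 0.843, -0.0, 0.0]
contact_force: [-0.7, 0.2, -0.9]
opening: 0.0319
finger_force: 40.0
```

Emit:
play_rows:
  series:
    - [[0,0,-0.1],[0,0,0]]
    - [[0,0,0],[0,0,0]]

```text
clock: 41.05
tcp_pos: [0.567, -0.366, 0.0363]
tcp_rot: [0.537, 0.843, -0.0, 0.001]
contact_force: [-1.1, 0.1, 4.1]
opening: 0.0319
finger_force: 40.5
```

Emit:
play_rows:
  series:
    - [[0,0,0],[0,0,0]]
    - [[0,0,0],[0,0,0]]
    - [[0,0,0],[0,0,0]]
    - [[0,0,1],[0,0,0]]
    - [[0,0,2],[0,0,0]]
    - [[0,0,3],[0,0,0]]
    - [[0,0,4],[0,0,0]]
    - [[0,0,4],[0,0,0]]
    - [[0,0,2],[0,0,0]]
    - [[0,0,0],[0,0,0]]
  claw: 0.5

```text
clock: 42.3
tcp_pos: [0.5679, -0.3665, 0.1984]
tcp_rot: [0.537, 0.843, -0.0, 0.003]
contact_force: [0.0, -0.1, 0.7]
opening: 0.0639
finger_force: 0.0
```

Emit:
play_rows:
  series:
    - [[0,3,0],[0,0,0]]
    - [[0,5,0],[0,0,0]]
    - [[0,6,0],[0,0,0]]
    - [[0,6,0],[0,0,0]]
    - [[0,6,0],[0,0,0]]
    - [[0,5,0],[0,0,0]]
    - [[0,3,0],[0,0,0]]
    - [[0,0,0],[0,0,0]]
    - [[0,0,0],[0,0,0]]

```text
clock: 43.42
tcp_pos: [0.5657, -0.0259, 0.1937]
tcp_rot: [0.537, 0.843, -0.001, -0.001]
contact_force: [-0.7, -0.7, 0.5]
opening: 0.0641
finger_force: 0.0
```

Run:
```python
from meas import *
p,d=imaging.snapshot("top"); b=(340,130,490,240)
X,ok=cloud("top",b,d); m=ok&(X[:,2]>.088)&(X[:,2]<.11)
R=np.array([[.42,-.9075],[.9075,.42]])
L=(X[m,:2]-[.531,-.2896])@R.T
for a in(-84,-28,28,84):
    q=abs(L[:,0]*1e3-a)<25; print(a,q.sum(),(L[q].min(0)+L[q].max(0))*500,np.median(X[m][q,2]))
s,_=imaging.snapshot("scene")
cv2.imwrite("pics/f.png",np.hstack([cv2.resize(p[130:240,340:490],(400,293)),cv2.resize(s[150:260,90:240],(400,293))]))
```

```text
-84 183 [-8.44998921e+01 -6.91201651e-02] 0.09517441438001979
-28 184 [-28.43336381  -2.61743513] 0.0949249499265247
28 185 [27.69610689 -0.6199511 ] 0.09485991820841821
84 197 [83.00339701  0.2680529 ] 0.09486428086031833
```

View pics/f.png

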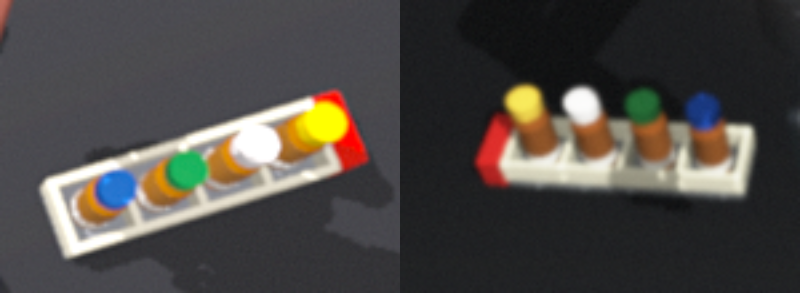

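All four bottles stand upright on the rack floor, with cap tops at 95 mm and caps within 3 mm of the place centres. Counted from the red tab the order is yellow (325,122), white (256,146), green (187,170), blue (116,188), as asked.

```bash
python3 -c "
from bench import r
print(r.sign_off())"
```

```text
the job is handed in; nothing more can be done
None
```

All four bottles are upright on the floor of their rack places and released, in the order yellow, white, green, blue counted from the rack's red tab; I handed the job in at about 44 s, but `sign_off` returned no verdict.

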